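Prop the guard and set the trim knob to its stop

TASK

Flip the hinged guard of the trim box up and back until its side strut clicks in and props it open by itself, let go of it, then turn the knob underneath clockwise until you feel it come up against its soft end stop, and leave it resting there. Do not force the knob hard into the stop, and leave the bottles and the dish alone.

Things in the scene. Friction and masses are not known exactly. Their poses are not given: they have to be found in the camera images.
- trim_box: grey instrument box with an aluminium top panel, 180 x 136 mm, panel 48 mm above the bench; fixed to the bench. Origin on the bench plane straight under the knob's axis; +x points to the box's rear (where the guard is hinged), z up. The box reaches from x = -55 to x = +125 mm and y = -68 to +68 mm. A steel prop strut sits beside the guard at y = +54 mm, its top end about 140 mm above the bench
- cover (a joint): angle of the guard (clear plate 76 x 126 mm, grey edges), rad: 0 shut, level over the knob; grows as it flips up and back; limit 2.15. A spring closes it (about 1 N at the tab shut, 2 N open). Past about 2.0 the strut clicks in behind the guard's side pin; let go, the guard settles on the strut at about 1.7 and stays, its tab about 240 mm above the bench. Let go earlier, it falls shut
- cover_tab (a point): grip point of the guard's tab: a ribbed upright fin 10 mm thick (along the box's y), 20 mm high, standing 36 mm out of the middle of the guard's free edge; the point is 20 mm out from the edge, 146 mm from the hinge axis, 94 mm above the bench when shut. It turns with the guard; pinched across its thickness it can pivot between the fingers
- cover_hinge (a point): middle of the guard's hinge axis, which runs along the box's y axis; 92 mm behind the knob's axis, 94 mm above the bench; axes as trim_box
- knob (a joint): angle of the knob, rad, growing clockwise seen from above; the bar lies along the box's x at 0. It stays where it is left (friction 0.08 N m). Its soft end stop, inside the box, is met somewhere between 0.6 and 1.35, different every time and shown by no reading. Once met, the moment rises by about 1.4 N m per rad above the friction; up to 0.2 N m in all is gentle, over 0.28 N m is forcing it
- knob_grip (a point): on the knob's axis at the height to grip the knob's bar, 34 mm long, 12 mm thick, standing on a 39 mm wide skirt (bar from 55 to 86 mm above the bench); the point is 78 mm above the bench. It turns with the knob; its x axis runs along the bar
- knob_unit: the knob with its round collar on the panel; origin on the knob's axis at panel height (48 mm above the bench), axes as trim_box
- stain_bottle: brown dropper bottle, 38 mm wide, 87 mm high, a bystander; origin at its underside
- oil_bottle: small bottle with a pointed cap, 28 mm wide, 67 mm high, a bystander; origin at its underside
- petri_dish: round lidded dish, 58 mm wide, 14 mm high, a bystander; origin at its underside
Things that resemble listed ones, but are neither listed nor needed, are in the scene too. Of the things that look like the trim_box, the largest one is meant.

How it is judged:
On the way, in this order (a step that is already met when the one before it is completed fails the run):
1. the guard stands propped open on its strut, let go by the fingers (value of joint cover above 1.6 rad and contact force between the fingers and trim_box below 0.1 N), for 0.4 s.
2. the knob is turned clockwise up against its soft stop (1 N or more on the stop) (contact force between knob_unit and trim_box above 1 N), for 0.2 s.
At the end, for the whole second after the job is handed in: The guard stands propped open by itself (1.6 rad or more) and the knob rests, let go and still, against its end stop (still bearing on it with 0.2 N or more) (value of joint cover above 1.6 rad and velocity of joint each of cover, knob below 0.05 rad/s and value of joint knob above 0.55 rad and contact force between knob_unit and trim_box above 0.2 N); the robot touches nothing.
It fails at once if the knob is forced into its stop (more than 12 N on the stop, which is 0.3 N m of turning moment at the knob) (contact force between knob_unit and trim_box above 12 N).
It fails at once if a bystander is moved more than 15 mm (distance of any of stain_bottle, oil_bottle, petri_dish from where it was at the start of the episode above 0.015 m).
It fails at once if a bottle is tipped over (angle between any of stain_bottle, oil_bottle's own z axis and vertical above 0.3 rad).
It also fails if it takes over 72 s, if anything falls off the work surface, if the arm or the gripper's body presses on something with over 40 N, if the wrist force passes 120 N, or if a joint passes its speed limit or range.

ROBOT

A 7-joint arm with a two-finger parallel gripper is mounted at the origin on a cart in front of the work surface, level with it; the furniture and walls round the work are solid. World frame = base frame: x ahead of the robot, y to its left, z up, the work surface at z = 0. Lengths are in m, angles in rad, forces in N, time in s.
With the tool pointing down it reaches from about 0.4 to 0.875 m from the base axis. Payload 19.3 kg.
Tool frame: the origin (TCP) lies where the fingers leave the gripper's body, on its centre line; the fingertips stand bot.tip_reach ahead of it and the grasp point (between the pads) lies 54 mm ahead of it (bot.tip_reach is the distance from the TCP to the fingertips, in m); z points along the fingers, y is the line along which they close (so a half turn about z gives the same grasp; the last joint's range is limited). The gripper opens to 85 mm and grips with 20 to 120 N. Pads are 22 mm wide; open, the fingers measure 114 mm over their backs; the gripper's body (76 mm by 85 mm) begins 54 mm behind the grasp point. The pads swing forward as they close: fully open they stand 13 mm farther back than shut.
Start: joints at [-1.409, 0.521, -0.036, 1.599, 0.021, 1.021, -0.113], TCP at [0.144, 0.608, 0.304] pointing down, gripper open.
Joint ranges: [-2.91, 2.91], [-0.3, 2.13], [-1.5, 1.42], [0.17, 2.43], [-1.26, 4.41], [0.16, 1.93], [-2.52, 2.52]. Speed limits (rad/s): [1.89, 1.89, 2.39, 2.39, 3.01, 3.01, 3.01].

INTERFACE

Orientations are given as [roll, pitch, yaw] about the fixed x, y, z axes, in that order (R = Rz(yaw) Ry(pitch) Rx(roll)).
In Python, from workcell import bot gives the robot as it stands. The module is installed in compiled form; this text tells all that it offers.
- The arm moves only by the shell command python3 -m jog 'ROWS' [FORCE]. ROWS is JSON, a list that holds one entry, the list of rows, each a list of 7 numbers: the shift along the tool's x, y, z in mm, then the turn, a rotation vector about the tool's x, y, z in rad, then the opening, from 0 (shut) to 1 (fully open). In form: [[[tx, ty, tz, wx, wy, wz, fingers], ...]]. A call has 1 to 5 rows; each row shifts and turns the commanded pose from where the row before left it, along the tool's axes as they then stand; what a row does not reach is not made up. A row lasts 1/10 s, in which the tool goes at most 50 mm and 8.59 degrees, less where a joint would pass 70% of its speed; a pose out of reach is approached as far as the arm can. A call is refused whole if a number of a shift passes 50 or a number of a turn 0.15, either way. A call with a gripper value outside its range is refused whole. The fingers move at their own pace and stop on an object; FORCE is the grip in N (left out, the last holds). Time passes only in rows, so rows that do not move let the fingers close. It gives the time, the measured TCP pose, the force, the opening and the grip force at its end, in the units of the state.
- bot.observe(): the state, without advancing time (a new reading comes with each control period).
- bot.grab_frame(name): name is "side" or "top" or "wrist"; returns a dict with "img" (400x640x3 uint8, red, green, blue), "intrinsics" (3x3 intrinsics, pixels), "R" (3x3) and "t" (3): a world point X has camera coordinates R X + t; the wrist camera has in their place "tool_from_camera" (4x4, takes a point from camera to tool coordinates, whose origin is the TCP and whose axes are the flange's). Camera axes: x right, y down, z forward; pixel columns grow to the right and rows downward; lengths in m; the calibration is good to about 2 mm. The wrist camera is an equidistant fisheye: a pixel r from the principal point sees the ray r / f radians off the axis. A picture is of the moment at which its call begins: read the wrist's pose just before it. There is no depth.
- bot.job_done(): hands the job in; it is judged then, once.
Trained networks look in a picture, given as the dict that the camera call returned (one of the last four; its "shot" number tells which), for a name from the list of things; names that differ only in an ending like _2 or _b are one class to them, and where a whole thing is asked for, a point or a joint stands for the part that bears it (a point fixed in the world has none). Each returns a list of dicts, best first, with "conf" (0 to 1); they miss things now and then, are a little off and sometimes report something else, mostly with a low value. They report only what shows in the picture. A call takes as long as a camera call. They do not tell look-alikes from the thing itself.
- bot.trace(query, picture): "region" (400x640 bool, what is visible of it).
- bot.spot_point(query, picture): "xyz" ([x, y, z] in m, in world coordinates, good to about 4 mm: a listed point, or the origin of a listed thing).
The state is a dict: "clock": time; "qpos": joint angles; "qd": joint speeds; "joint_efforts": joint torques, N m; "position": TCP position; "tool_rot": TCP orientation; "force": force on the tool from outside, world axes, zero at the start; "moment": the same for the moment, N m; "grip_width": finger opening in m; "finger_force": force on a finger pad.
Only numpy, scipy, OpenCV 4.12 (cv2) and the standard library are available. Lean on these libraries where they do the work, as an engineer would, in place of code of your own. Each camera call takes 0.05 s, during which the arm holds its last target. There are 200 camera calls.

## Working session

There is one attempt and no reset: what is moved stays moved. The work goes in short steps, Python scripts to look and compute and a shell command to move; the robot and the scene stay as the last step left them, time stands still between calls to the robot, and variables do not carry over. Pictures are saved under pics/ and viewed, at most 10 in all, crops included, and the job is handed in when it is done.

```bash
mkdir -p pics
cat > h.py <<'E'
from workcell import bot
import numpy as np, cv2
from scipy.spatial.transform import Rotation as Rn
def save(p,n,crop=None,s=1):
    im=p["img"][:,:,::-1]
    if crop: x0,y0,x1,y1=crop; im=im[y0:y1,x0:x1]
    cv2.imwrite("pics/"+n,cv2.resize(im,None,fx=s,fy=s,interpolation=cv2.INTER_CUBIC))
def proj(p,X):
    c=p["R"]@np.array(X)+p["t"]; u=p["intrinsics"]@c; return (u[:2]/u[2]).round(0)
E
python3 - <<'E'
from h import *
print(bot.observe(), bot.tip_reach)
a=bot.grab_frame("top");b=bot.grab_frame("side")
im=np.vstack([a["img"],b["img"]])[:,:,::-1]
cv2.imwrite("pics/a.png",cv2.resize(im,(480,600),interpolation=cv2.INTER_AREA)); save(a,"top.png"); save(b,"side.png")
for n,p in(("top",a),("side",b)):
  for q in ["trim_box","cover_tab","cover_hinge","knob_grip","knob_unit","stain_bottle","oil_bottle","petri_dish"]:
    for d in bot.spot_point(q,p)[:3]: print(n,q,np.round(d["xyz"],3),round(d["conf"],2),proj(p,d["xyz"]))
E
```

```text
{'clock': 0.0, 'qpos': array([-1.40920481,  0.52200918, -0.03628917,  1.59998127,  0.02122518,
        1.02106284, -0.11281584]), 'qd': array([-2.82397221e-04, -3.00612385e-04,  4.83071176e-04, -1.42461860e-03,
       -3.36804414e-05,  3.34492717e-04, -3.74079742e-04]), 'joint_efforts': array([ 1.02963211e-03, -9.27117133e+01,  1.98112428e+00, -3.69935095e+01,
        1.80530758e-02,  8.49938777e-03, -5.90844843e-05]), 'position': array([0.14357625, 0.60804434, 0.3033387 ]), 'tool_rot': array([-3.14052332e+00,  1.15124959e-04,  2.90975492e+00]), 'force': array([ 0.21432466,  0.27414212, -0.23294407]), 'moment': array([-0.04354337, -0.05911435,  0.025791  ]), 'finger_force': 0.0, 'grip_width': 0.08544654342520923} 0.0726
top trim_box [ 0.777 -0.11   0.005] 0.58 [421. 147.]
top trim_box [ 0.46   0.573 -0.002] 0.57 [203. 248.]
top trim_box [ 0.438  0.247 -0.005] 0.56 [308. 255.]
top cover_tab [ 0.738 -0.122  0.076] 0.85 [431. 155.]
top cover_tab [0.389 0.228 0.092] 0.82 [315. 274.]
top cover_tab [0.418 0.57  0.071] 0.64 [197. 263.]
top cover_hinge [0.528 0.276 0.092] 0.81 [298. 225.]
to
[... 365 characters left out ...]
. 230.]
side trim_box [0.455 0.578 0.004] 0.6 [338. 312.]
side cover_tab [0.388 0.229 0.092] 0.9 [391. 203.]
side cover_tab [0.423 0.569 0.074] 0.68 [354. 288.]
side cover_tab [ 0.737 -0.123  0.076] 0.52 [303. 140.]
side cover_hinge [ 0.844 -0.087  0.071] 0.87 [270. 142.]
side cover_hinge [0.527 0.273 0.095] 0.62 [337. 203.]
side cover_hinge [0.47  0.403 0.001] 0.36 [347. 264.]
side knob_grip [0.438 0.242 0.079] 0.62 [371. 207.]
side knob_unit [0.447 0.245 0.053] 0.58 [367. 215.]
side stain_bottle [0.469 0.403 0.002] 0.68 [347. 263.]
side oil_bottle [ 0.595  0.267 -0.003] 0.59 [313. 228.]
side oil_bottle [0.445 0.246 0.049] 0.3 [368. 216.]
side petri_dish [0.577 0.362 0.001] 0.64 [310. 247.]
```

View pics/top.png

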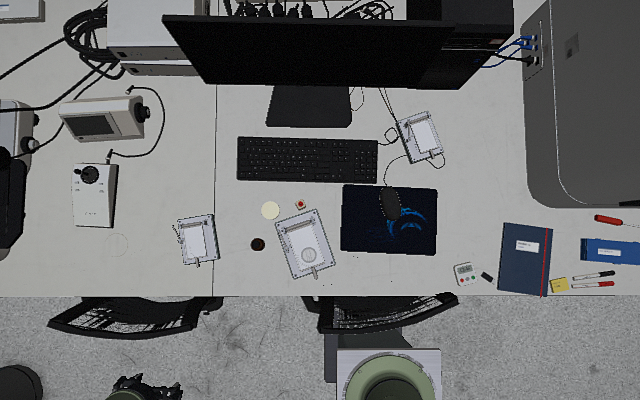

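View pics/side.png

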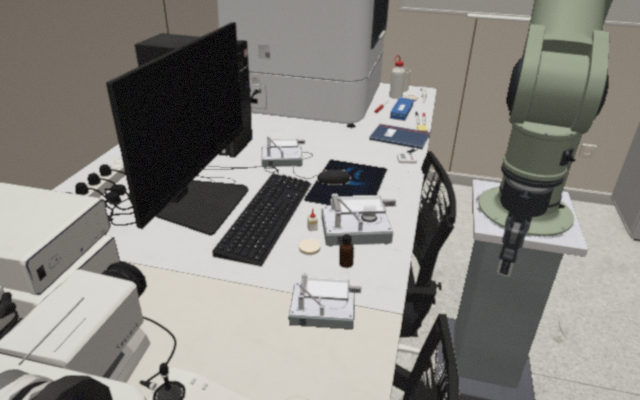

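Three things look like the trim box, at top-view pixels (303,243), (197,240) and (421,137). The middle one is the largest: its tab-to-hinge distance is 146 mm and its tab height is 94 mm, against about 74 mm for the others. I'll check it in one crop.

Run:
```python
from h import *
im=cv2.imread("pics/side.png")[175:335,270:420]; cv2.imwrite("pics/crop.png",cv2.resize(im,None,fx=3.6,fy=3.6,interpolation=cv2.INTER_CUBIC))
```

```text
(no output)
```

View pics/crop.png

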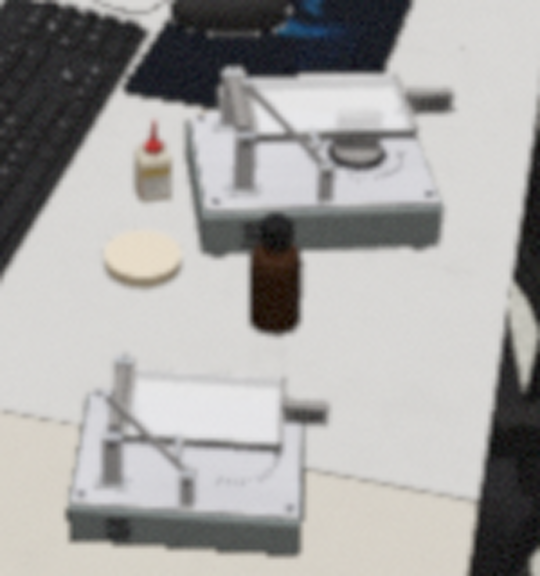

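The crop shows the larger box (side pixel ~370,215) with a knob under the guard. The lower one (338,300) is smaller and has no knob. I'm choosing the middle box and moving above its tab.

```bash
python3 -m jog '[[[-32,-31,0,0,0,0,1],[-32,-31,0,0,0,0,1],[-32,-31,0,0,0,0,1],[-32,-31,0,0,0,0,1],[-32,-31,0,0,0,0,1]]]' 40 >/dev/null
python3 -m jog '[[[-32,-31,0,0,0,0,1],[-32,-31,0,0,0,0,1],[-32,-31,0,0,0,0,1],[-32,-31,0,0,0,0,1],[-33,-34,0,0,0,0,1]]]'  >/dev/null
python3 -m jog '[[[0,0,10,0,0,-0.11,1],[0,0,10,0,0,-0.11,1],[0,0,10,0,0,-0.11,1],[0,0,10,0,0,-0.11,1],[0,0,10,0,0,-0.11,1]]]'
cat >> h.py <<'E'
def wcam(name=None):
    s=bot.observe(); p=bot.grab_frame("wrist"); 
    if name: save(p,name)
    return s,p
def totool(s,X,off=(0,0,0.054)):
    "shift in mm, tool axes, bringing the grasp point to X"
    R=Rn.from_euler('xyz',s["tool_rot"]).as_matrix()
    return ((R.T@(np.array(X)-s["position"])-np.array(off))*1000).round(1)
E
python3 - <<'E'
from h import *
s,p=wcam("w1.png")
print(s["qpos"].round(2),s["position"].round(4),s["tool_rot"].round(3))
for n,p in(("w",p),("side",bot.grab_frame("side"))):
  for q in ["cover_tab","cover_hinge","knob_grip","knob_unit"]:
    for d in bot.spot_point(q,p)[:3]: print(n,q,np.round(d["xyz"],4),round(d["conf"],2))
E
```

```text
clock: 2.4
position: [0.3841, 0.2299, 0.2536]
tool_rot: [3.141, 0.0, -2.819]
force: [-0.4, 0.5, 0.1]
grip_width: 0.0854
finger_force: 0.0
[-0.66  0.32 -0.01  2.1   0.01  0.73  1.22] [0.3841 0.2299 0.2536] [ 3.141  0.    -2.819]
w cover_tab [0.4198 0.5679 0.0756] 0.84
w cover_tab [0.3925 0.2251 0.0994] 0.82
w cover_hinge [ 0.8443 -0.0864  0.0747] 0.91
w cover_hinge [0.5264 0.2736 0.1004] 0.8
side cover_tab [ 0.7366 -0.1244  0.0732] 0.72
side cover_tab [0.4222 0.5692 0.0736] 0.69
side cover_tab [0.3874 0.2286 0.0943] 0.6
side cover_hinge [ 0.8443 -0.0849  0.072 ] 0.82
side cover_hinge [0.5315 0.5874 0.0744] 0.8
side cover_hinge [0.5289 0.2743 0.0941] 0.72
side knob_grip [0.4379 0.2394 0.0783] 0.52
side knob_unit [0.4452 0.2456 0.0501] 0.66
```

View pics/w1.png

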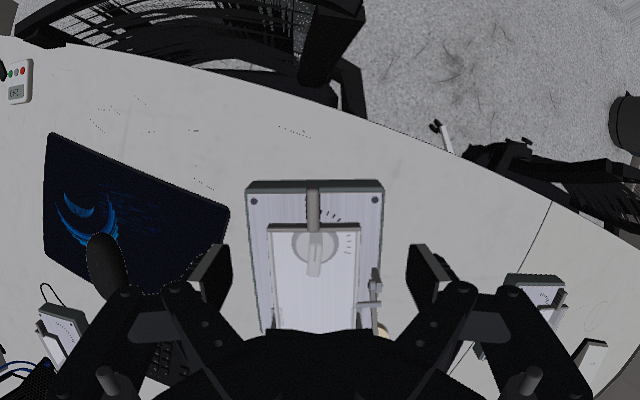

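The wrist view shows the box aligned with the tool, with the tab fin at (313,190–230) and the knob under the guard at (315,248). I'll back-project those pixels.

```bash
cat >> h.py <<'E'
def ray(s,p,uv,z):
    K=p["intrinsics"];T=p["tool_from_camera"]
    d=np.array([(uv[0]-K[0,2])/K[0,0],(uv[1]-K[1,2])/K[1,1]]);r=np.hypot(*d)
    v=np.r_[d/r*np.sin(r),np.cos(r)]
    R=Rn.from_euler('xyz',s["tool_rot"]).as_matrix()
    o=R@T[:3,3]+s["position"]; v=R@T[:3,:3]@v
    return (o+v*(z-o[2])/v[2])
E
python3 - <<'E'
from h import *
s,p=wcam()
for uv,z in (((313,188),.104),((313,231),.104),((268,224),.096),((360,224),.096),((314,232),.086),((315,276),.086),((247,188),.048),((384,186),.048)): X=ray(s,p,uv,z); print(uv,X.round(4),totool(s,X))
print(totool(s,[.3885,.2285,.094]))
E
```

```text
(313, 188) [0.3743 0.2231 0.104 ] [11.6 -3.5 96.2]
(313, 231) [0.4069 0.2336 0.104 ] [-22.7  -3.7  96.2]
(268, 224) [0.4159 0.1986 0.096 ] [-20.2 -39.8 104.2]
(360, 224) [0.3929 0.2682 0.096 ] [-20.2  33.6 104.2]
(314, 232) [0.4149 0.2367 0.086 ] [-31.2  -3.2 114.2]
(315, 276) [0.4555 0.2507 0.086 ] [-74.1  -2.6 114.2]
(247, 188) [0.4082 0.1678 0.048 ] [ -3.3 -66.6 152.2]
(384, 186) [0.3663 0.2892 0.048 ] [ -1.4  61.8 152.2]
[ -3.6  -2.8 106.2]
```

```bash
python3 -m jog '[[[0,-3.3,20,0,0,0,1],[0,0,25,0,0,0,1],[0,0,25,0,0,0,1],[0,0,20,0,0,0,1],[0,0,14,0,0,0,1]]]' 
python3 -m jog '[[[0,0,0,0,0,0,0],[0,0,0,0,0,0,0],[0,0,0,0,0,0,0],[0,0,0,0,0,0,0],[0,0,0,0,0,0,0]]]' 40
python3 -m jog '[[[0,0,0,0,0,0,0],[0,0,0,0,0,0,0],[0,0,0,0,0,0,0]]]'
python3 - <<'E'
from h import *
s=bot.observe();print(s["force"],s["moment"],s["position"])
save(bot.grab_frame("side"),"s2.png",(290,120,490,270),3)
E
```

```text
clock: 3.45
position: [0.3849, 0.2266, 0.1487]
tool_rot: [-3.141, -0.001, -2.824]
force: [0.5, 0.0, -0.1]
grip_width: 0.0855
finger_force: 0.0
clock: 3.95
position: [0.3853, 0.2269, 0.1505]
tool_rot: [3.141, 0.001, -2.824]
force: [0.8, -2.9, 0.1]
grip_width: 0.0126
finger_force: 2.7
clock: 4.25
position: [0.3855, 0.2261, 0.1502]
tool_rot: [-3.141, 0.001, -2.824]
force: [4.0, -6.2, 1.5]
grip_width: 0.0088
finger_force: 44.7
[ 3.98227682 -6.22959815  1.51573563] [-1.15887623 -0.65938209  0.46548351] [0.38554646 0.22614643 0.15021744]
```

View pics/s2.png

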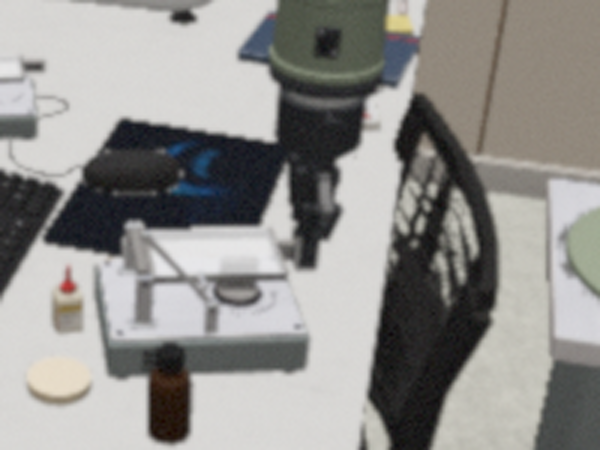

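```bash
python3 -m jog '[[[-1.3,-1.5,-19.4,0,0,0,0],[-3.8,0,-19.1,0,0,0,0],[-6.2,0,-18.5,0,0,0,0],[-8.6,0,-17.5,0,0,0,0],[-10.8,0,-16.2,0,0,0,0]]]' 
python3 -m jog '[[[0,0,0,0,0,0,0]]]'
python3 - <<'E'
from h import *
s=bot.observe();print(s["force"],s["moment"],s["position"],s["tool_rot"])
E
```

```text
clock: 4.8
position: [0.4146, 0.2353, 0.2416]
tool_rot: [3.141, 0.0, -2.823]
force: [3.1, 5.2, -7.5]
grip_width: 0.0093
finger_force: 40.9
clock: 4.9
position: [0.4153, 0.2355, 0.2422]
tool_rot: [3.141, 0.002, -2.823]
force: [-4.6, 2.2, 2.5]
grip_width: 0.0087
finger_force: 42.5
[-4.62437869  2.159595    2.46193259] [0.64983939 0.59495461 0.31781901] [0.41529598 0.23553337 0.24224916] [ 3.14063232e+00  1.62740229e-03 -2.82323840e+00]
```

```bash
python3 -m jog '[[[-12.8,0,-14.7,0,0,0,0],[-14.6,0,-12.9,0,0,0,0],[-16.1,0,-10.9,0,0,0,0],[-17.4,0,-8.8,0,0,0,0],[-18.4,0,-6.4,0,0,0,0]]]' 
python3 -m jog '[[[0,0,0,0,0,0,0]]]'
python3 - <<'E'
from h import *
s=bot.observe();print(s["force"],s["moment"],s["position"],s["tool_rot"])
save(bot.grab_frame("side"),"s3.png",(270,90,470,240),3)
E
```

```text
clock: 5.4
position: [0.4895, 0.2608, 0.2945]
tool_rot: [3.14, -0.001, -2.822]
force: [-5.6, 6.4, -5.9]
grip_width: 0.0096
finger_force: 39.3
clock: 5.5
position: [0.4907, 0.2613, 0.2947]
tool_rot: [3.14, 0.001, -2.823]
force: [-7.3, 4.7, 11.5]
grip_width: 0.0088
finger_force: 41.5
[-7.29034262  4.68650232 11.47904081] [1.20508913 1.65178508 0.1923366 ] [0.49070079 0.26125726 0.29471788] [ 3.13992367e+00  5.72515617e-04 -2.82277137e+00]
```

View pics/s3.png

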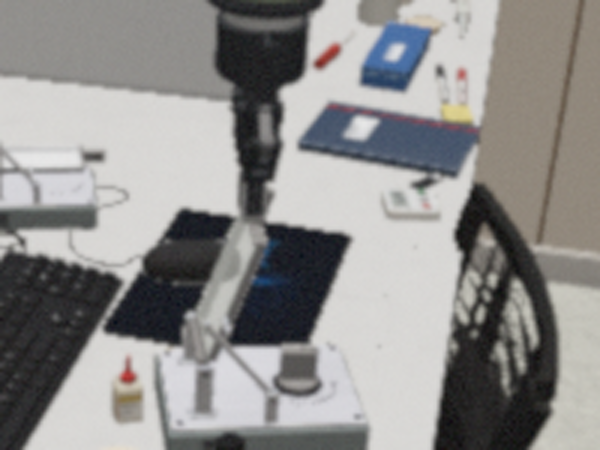

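The side view shows the guard held by the fin at about 75°. I'll continue the arc.

```bash
python3 -m jog '[[[-19.1,0,-3.0,0,0,0,0],[-19.4,0,-1.0,0,0,0,0],[-19.5,0,1.1,0,0,0,0],[-19.2,0,3.6,0,0,0,0],[-18.5,0,6.0,0,0,0,0]]]' 
python3 -m jog '[[[-17.6,0,8.4,0,0,0,0],[0,0,0,0,0,0,0],[0,0,0,0,0,0,0]]]'
python3 - <<'E'
from h import *
s=bot.observe();print(s["force"],s["moment"],s["position"],s["tool_rot"])
d=s["position"]-np.array([.528,.2744,.148]); a=d@[.949,.314,0]; print(np.arctan2(d[2],-a),np.hypot(a,d[2]))
E
```

```text
clock: 6.05
position: [0.5806, 0.292, 0.2879]
tool_rot: [3.139, 0.0, -2.822]
force: [-7.0, 10.6, 4.0]
grip_width: 0.0094
finger_force: 43.5
clock: 6.35
position: [0.5973, 0.2978, 0.2795]
tool_rot: [3.138, 0.002, -2.822]
force: [-3.6, 11.5, 6.9]
grip_width: 0.0095
finger_force: 45.2
[-3.5528007  11.48791431  6.88008632] [2.2453383  0.75646442 0.01236852] [0.59732518 0.29779293 0.27945173] [ 3.13830673e+00  1.54087824e-03 -2.82170150e+00]
2.0785121547449203 0.15042700029138736
```

```bash
python3 -m jog '[[[17.6,0,-8.4,0,0,0,0],[18.5,0,-6.0,0,0,0,0],[10,0,-2,0,0,0,0],[0,0,0,0,0,0,0]]]' 
python3 -m jog '[[[0,0,0,0,0,0,0.5],[0,0,0,0,0,0,0.5],[0,0,0,0,0,0,0.5],[0,0,0,0,0,0,0.5]]]'
python3 - <<'E'
from h import *
s=bot.observe();print(s["force"],s["position"])
save(bot.grab_frame("side"),"s4.png",(250,90,450,240),3)
E
```

```text
clock: 6.75
position: [0.5537, 0.2827, 0.2959]
tool_rot: [3.139, 0.004, -2.822]
force: [11.1, 15.0, -9.4]
grip_width: 0.009
finger_force: 41.8
clock: 7.15
position: [0.5539, 0.2805, 0.2954]
tool_rot: [-3.141, -0.0, -2.824]
force: [0.5, 0.8, -0.8]
grip_width: 0.0433
finger_force: 0.0
[ 0.49767268  0.75615661 -0.75505744] [0.55389573 0.28053791 0.29544917]
```

View pics/s4.png

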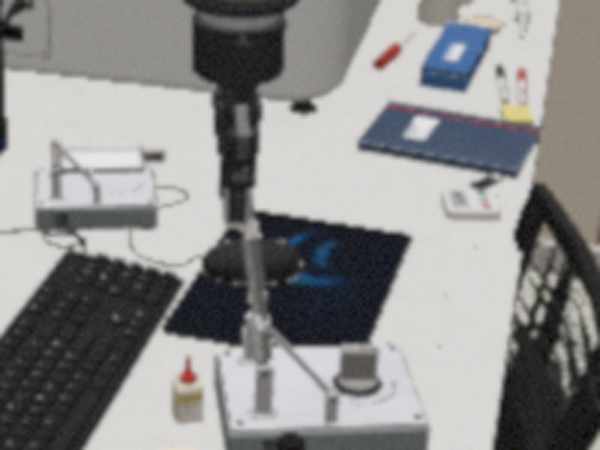

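The guard is standing propped and let go (fin at crop pixel ~250,225), and the force is about 0. I'll back off upward, then move over the knob.

```bash
python3 -m jog '[[[0,0,-20,0,0,0,0.5],[0,0,-25,0,0,0,0.5],[0,0,-25,0,0,0,0.5],[0,0,0,0,0,0,0.5],[0,0,0,0,0,0,0.5]]]' 
python3 -m jog '[[[24,0,0,0,0,0,0.5],[24,0,0,0,0,0,0.5],[24,0,0,0,0,0,0.5],[24,0,0,0,0,0,0.5],[24,0,0,0,0,0,0.5]]]' 
python3 -m jog '[[[0,0,35,0,0,0,0.5],[0,0,35,0,0,0,0.5],[0,0,30,0,0,0,0.5],[0,0,0,0,0,0,0.5],[0,0,0,0,0,0,0.5]]]'
python3 - <<'E'
from h import *
s,p=wcam("w5.png")
print(s["position"],s["force"],s["moment"])
for n,p in(("w",p),("side",bot.grab_frame("side")),("top",bot.grab_frame("top"))):
  for q in ["knob_grip","knob_unit","cover_hinge","cover_tab"]:
    for d in bot.spot_point(q,p)[:3]:
      X=d["xyz"]
      if np.hypot(X[0]-.46,X[1]-.25)<.2: print(n,q,np.round(X,4),round(d["conf"],2),totool(s,X))
E
```

```text
clock: 7.7
position: [0.5539, 0.2807, 0.3657]
tool_rot: [3.142, 0.001, -2.824]
force: [-0.6, 0.2, -0.3]
grip_width: 0.0424
finger_force: 0.0
clock: 8.2
position: [0.4387, 0.2427, 0.3646]
tool_rot: [-3.141, -0.001, -2.823]
force: [0.5, 0.9, 0.4]
grip_width: 0.0428
finger_force: 0.0
clock: 8.7
position: [0.4399, 0.2431, 0.2657]
tool_rot: [-3.141, -0.001, -2.824]
force: [0.0, 0.6, 0.3]
grip_width: 0.0429
finger_force: 0.0
[0.43989483 0.24313267 0.26571652] [0.01839531 0.57711178 0.33575902] [ 0.02991801 -0.06774506  0.00270492]
w knob_grip [0.4414 0.2456 0.0784] 0.58 [ -2.4   2.  133.3]
w knob_unit [0.4363 0.2436 0.0511] 0.78 [  3.    1.7 160.6]
w cover_hinge [0.5242 0.2772 0.0972] 0.72 [-90.9   6.1 114.4]
w cover_tab [ 0.4412  0.2457 -0.0023] 0.41 [ -2.4   2.1 214. ]
side knob_grip [0.4433 0.242  0.0776] 0.47 [ -3.1  -2.1 134.1]
side knob_unit [0.4423 0.245  0.0042] 0.6 [ -3.2   1.1 207.5]
side knob_unit [0.4433 0.2461 0.0499] 0.54 [ -4.4   1.8 161.8]
side cover_hinge [0.529  0.275  0.0958] 0.69 [-94.8   2.5 115.8]
side cover_tab [0.5451 0.2831 0.2378] 0.68 [-112.5    5.1  -26.2]
top cover_hinge [0.5302 0.2737 0.0944] 0.61 [-95.5   0.9 117.2]
top cover_tab [0.5468 0.2853 0.2379] 0.78 [-114.8    6.6  -26.3]
```

View pics/w5.png

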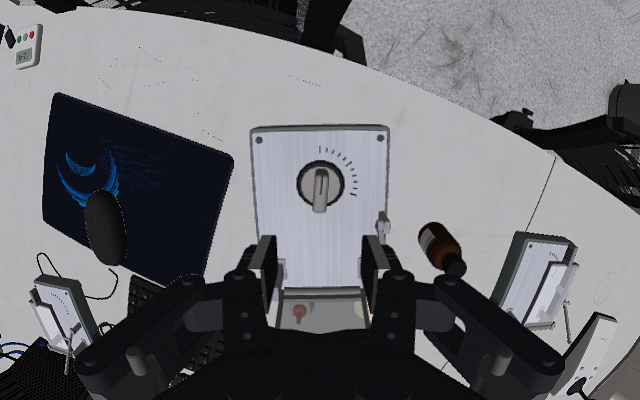

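The bar is seen at (321,168)–(319,213), lying along the tool's x, and the guard stands open behind it. I'll back-project the bar's ends.

Run:
```python
from h import *
s,p=wcam()
im=p["img"]
for uv,z in (((321,169),.086),((320,196),.086),((320,184),.048),((296,184),.052),((345,184),.052)): X=ray(s,p,uv,z); print(uv,X.round(4),totool(s,X))
cv2.imwrite("pics/k.png",cv2.resize(im[140:240,270:380,::-1],None,fx=5,fy=5,interpolation=cv2.INTER_CUBIC))
```

```text
(321, 169) [0.4202 0.2395 0.086 ] [ 19.8   2.6 125.6]
(320, 196) [0.4424 0.246  0.086 ] [ -3.3   1.8 125.6]
(320, 184) [0.4417 0.2459 0.048 ] [ -2.6   2.  163.6]
(296, 184) [0.4478 0.224  0.052 ] [ -1.5 -20.7 159.6]
(345, 184) [0.4333 0.268  0.052 ] [ -1.5  25.6 159.6]
```

View pics/k.png

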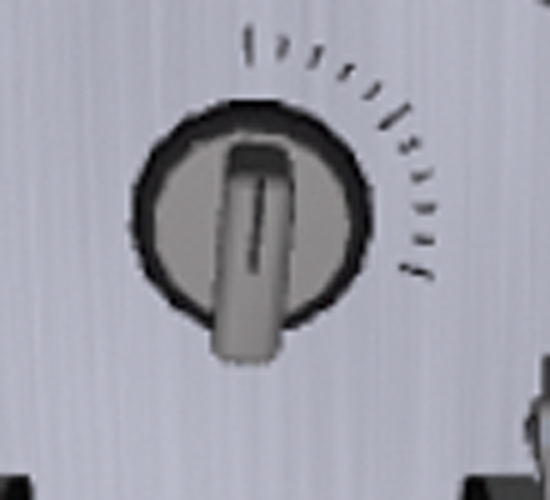

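```bash
python3 -m jog '[[[-2,2.2,30,0,0,0.07,0.4],[0,0,35,0,0,0,0.4],[0,0,30,0,0,0,0.4],[0,0,22,0,0,0,0.4],[0,0,15,0,0,0,0.4]]]' 20
python3 - <<'E'
from h import *
s=bot.observe();print(s["position"],s["force"],s["moment"])
E
python3 -m jog '[[[0,0,0,0,0,0,0],[0,0,0,0,0,0,0],[0,0,0,0,0,0,0],[0,0,0,0,0,0,0],[0,0,0,0,0,0,0]]]' 20
cat > m.py <<'E'
from h import *
M=[];F=[]
for i in range(3):
    s=bot.observe(); M.append(s["moment"]);F.append(s["force"]); bot.grab_frame("wrist")
print("Mz",np.array(M)[:,2].round(3),"M",np.mean(M,0).round(3),"F",np.mean(F,0).round(2),"yaw",s["tool_rot"].round(4),"pos",s["position"].round(4),s["qpos"][6].round(3),s["finger_force"].round(1),s["clock"])
E
python3 m.py
```

```text
clock: 10.0
position: [0.4407, 0.2457, 0.132]
tool_rot: [-3.141, -0.002, -2.893]
force: [0.6, 1.0, 0.4]
grip_width: 0.0342
finger_force: 0.0
[0.44070267 0.24571414 0.1319774 ] [0.57061661 0.97024023 0.40655106] [-0.00085107  0.02215032  0.04319936]
clock: 10.5
position: [0.4409, 0.2449, 0.1336]
tool_rot: [-3.14, -0.001, -2.894]
force: [3.5, -4.5, -25.4]
grip_width: 0.0111
finger_force: 22.4Traceback (most recent call last):
  File "m.py", line 5, in <module>
    print("Mz",np.array(M)[:,2].round(3),"M",np.mean(M,0).round(3),"F",np.mean(F,0).round(2),"yaw",s["tool_rot"].round(4),"pos",s["position"].round(4),s["qpos"][6].round(3),s["finger_force"].round(1),s["clock"])
                                                                                                                                                                             ^^^^^^^^^^^^^^^^^^^^^^^
AttributeError: 'float' object has no attribute 'round'
```

```bash
sed -i 's/s\["finger_force"\].round(1)/s["finger_force"]/' m.py; python3 m.py
```

```text
Mz [0.096 0.036 0.013] M [-0.905 -0.805  0.049] F [  3.5   -4.79 -24.12] yaw [-3.1403e+00 -1.3000e-03 -2.8941e+00] pos [0.4409 0.2449 0.1336] 1.193 22.399690747261047 10.75
```

```bash
sed -i 's/range(3)/range(5)/' m.py; python3 -m jog '[[[0,-0.7,1.5,0,0,0,0],[0,0,0,0,0,0,0]]]'; python3 m.py;  python3 -m jog '[[[0,0,0,0,0,0.05,0],[0,0,0,0,0,0.05,0],[0,0,0,0,0,0.05,0],[0,0,0,0,0,0.05,0],[0,0,0,0,0,0,0]]]' >/dev/null; python3 m.py
```

```text
clock: 11.0
position: [0.4411, 0.2448, 0.1333]
tool_rot: [-3.141, -0.0, -2.894]
force: [-4.9, -6.2, 7.4]
grip_width: 0.0119
finger_force: 27.1
Mz [-0.042 -0.011 -0.018 -0.029 -0.007] M [-1.248  1.151 -0.021] F [-5.32 -5.56  8.23] yaw [-3.1412e+00 -4.0000e-04 -2.8938e+00] pos [0.4411 0.2448 0.1333] 1.194 27.11270123720169 11.2
Mz [-0.019 -0.021 -0.058 -0.128 -0.099] M [-1.33   1.107 -0.065] F [-4.94 -5.79  7.93] yaw [-3.1413e+00 -3.0000e-04 -3.0940e+00] pos [0.4411 0.2447 0.1333] 1.053 27.166961431503296 11.95
```

```bash
cat > m.py <<'E'
from h import *
M=[];F=[];E=[]
for i in range(6):
    s=bot.observe(); M.append(s["moment"]);F.append(s["force"]);E.append(s["joint_efforts"]); bot.grab_frame("wrist")
M=np.array(M);y=s["tool_rot"][2]; y=y-2*np.pi if y>0 else y
print("Mz %.3f+-%.3f"%(M[:,2].mean(),M[:,2].std()/2.4),"M",M.mean(0).round(2),"F",np.mean(F,0).round(1),"knob %.4f"%(-y-2.824),"E7",np.array(E)[:,6].round(3),s["clock"])
E
python3 m.py; python3 -m jog '[[[0,0,0,0,0,0.05,0],[0,0,0,0,0,0.05,0],[0,0,0,0,0,0.05,0],[0,0,0,0,0,0,0]]]' >/dev/null; python3 m.py;python3 -m jog '[[[0,0,0,0,0,0.04,0],[0,0,0,0,0,0.04,0],[0,0,0,0,0,0,0]]]' >/dev/null; python3 m.py
```

```text
Mz -0.094+-0.007 M [-1.3   1.13 -0.09] F [-5.2 -5.7  8.2] knob 0.2699 E7 [0.078 0.078 0.077 0.077 0.077 0.077] 12.25
Mz -0.091+-0.009 M [-1.38  1.09 -0.09] F [-5.  -6.1  8.6] knob 0.4199 E7 [-0.867 -0.297 -0.027  0.054  0.074  0.078] 12.95
Mz -0.070+-0.007 M [-1.4   1.08 -0.07] F [-4.6 -5.7  7.9] knob 0.4999 E7 [-0.668 -0.214 -0.003  0.06   0.076  0.079] 13.55
```

Joint 7's torque settles cleanly at 0.078 N m, which is the knob's friction, so it makes a good stop sensor. I'll continue in small steps.

```bash
cat > e.py <<'E'
from h import *
s=bot.observe(); y=s["tool_rot"][2]; y=y-2*np.pi if y>0 else y
print("knob %.4f E7 %.4f Mz %.3f t %.2f"%(-y-2.824,s["joint_efforts"][6],s["moment"][2],s["clock"]))
E
J='python3 -m jog'
python3 -m jog '[[[0,0,0,0,0,0.02,0],[0,0,0,0,0,0.02,0],[0,0,0,0,0,0,0],[0,0,0,0,0,0,0],[0,0,0,0,0,0,0]]]' >/dev/null; python3 e.py
python3 -m jog '[[[0,0,0,0,0,0.02,0],[0,0,0,0,0,0.02,0],[0,0,0,0,0,0,0],[0,0,0,0,0,0,0],[0,0,0,0,0,0,0]]]' >/dev/null; python3 e.py
python3 -m jog '[[[0,0,0,0,0,0.02,0],[0,0,0,0,0,0,0],[0,0,0,0,0,0,0],[0,0,0,0,0,0,0]]]' >/dev/null; python3 e.py
```

```text
knob 0.5400 E7 0.0784 Mz -0.124 t 14.10
knob 0.5799 E7 0.0786 Mz -0.044 t 14.60
knob 0.5999 E7 0.0621 Mz -0.078 t 15.00
```

```bash
echo 'import sys; sys.exit(s["joint_efforts"][6]>0.095)' >> e.py
set -e
python3 -m jog '[[[0,0,0,0,0,0.015,0],[0,0,0,0,0,0.015,0],[0,0,0,0,0,0,0],[0,0,0,0,0,0,0],[0,0,0,0,0,0,0]]]' >/dev/null; python3 e.py
python3 -m jog '[[[0,0,0,0,0,0.015,0],[0,0,0,0,0,0.015,0],[0,0,0,0,0,0,0],[0,0,0,0,0,0,0],[0,0,0,0,0,0,0]]]' >/dev/null; python3 e.py
python3 -m jog '[[[0,0,0,0,0,0.015,0],[0,0,0,0,0,0.015,0],[0,0,0,0,0,0,0],[0,0,0,0,0,0,0],[0,0,0,0,0,0,0]]]' >/dev/null; python3 e.py
python3 -m jog '[[[0,0,0,0,0,0.015,0],[0,0,0,0,0,0.015,0],[0,0,0,0,0,0,0],[0,0,0,0,0,0,0],[0,0,0,0,0,0,0]]]' >/dev/null; python3 e.py
python3 -m jog '[[[0,0,0,0,0,0.015,0],[0,0,0,0,0,0.015,0],[0,0,0,0,0,0,0],[0,0,0,0,0,0,0],[0,0,0,0,0,0,0]]]' >/dev/null; python3 e.py
python3 -m jog '[[[0,0,0,0,0,0.015,0],[0,0,0,0,0,0.015,0],[0,0,0,0,0,0,0],[0,0,0,0,0,0,0],[0,0,0,0,0,0,0]]]' >/dev/null; python3 e.py
python3 -m jog '[[[0,0,0,0,0,0.015,0],[0,0,0,0,0,0.015,0],[0,0,0,0,0,0,0],[0,0,0,0,0,0,0],[0,0,0,0,0,0,0]]]' >/dev/null; python3 e.py
python3 -m jog '[[[0,0,0,0,0,0.015,0],[0,0,0,0,0,0.015,0],[0,0,0,0,0,0,0],[0,0,0,0,0,0,0],[0,0,0,0,0,0,0]]]' >/dev/null; python3 e.py
```

```text
knob 0.6298 E7 0.0429 Mz -0.062 t 15.50False
```

```bash
sed -i 's/sys.exit(\(.*\))$/sys.exit(int(\1))/' e.py
python3 e.py || exit
python3 -m jog '[[[0,0,0,0,0,0.015,0],[0,0,0,0,0,0.015,0],[0,0,0,0,0,0,0],[0,0,0,0,0,0,0],[0,0,0,0,0,0,0]]]' >/dev/null; python3 e.py || exit
python3 -m jog '[[[0,0,0,0,0,0.015,0],[0,0,0,0,0,0.015,0],[0,0,0,0,0,0,0],[0,0,0,0,0,0,0],[0,0,0,0,0,0,0]]]' >/dev/null; python3 e.py || exit
python3 -m jog '[[[0,0,0,0,0,0,0],[0,0,0,0,0,0,0],[0,0,0,0,0,0,0]]]'; python3 e.py
```

```text
knob 0.6298 E7 0.0429 Mz -0.062 t 15.50
knob 0.6599 E7 0.0426 Mz -0.082 t 16.00
knob 0.6899 E7 0.0426 Mz -0.078 t 16.50
clock: 16.8
position: [0.4411, 0.2448, 0.1333]
tool_rot: [-3.141, -0.0, 2.769]
force: [-4.7, -6.2, 7.9]
grip_width: 0.0112
finger_force: 27.2
knob 0.6899 E7 0.0425 Mz -0.073 t 16.80
```

```bash
sed -i 's/>0.095/>0.06/' e.py
python3 -m jog '[[[0,0,0,0,0,0.015,0],[0,0,0,0,0,0.015,0],[0,0,0,0,0,0,0],[0,0,0,0,0,0,0],[0,0,0,0,0,0,0]]]' >/dev/null; python3 e.py || exit
python3 -m jog '[[[0,0,0,0,0,0.015,0],[0,0,0,0,0,0.015,0],[0,0,0,0,0,0,0],[0,0,0,0,0,0,0],[0,0,0,0,0,0,0]]]' >/dev/null; python3 e.py || exit
python3 -m jog '[[[0,0,0,0,0,0.015,0],[0,0,0,0,0,0.015,0],[0,0,0,0,0,0,0],[0,0,0,0,0,0,0],[0,0,0,0,0,0,0]]]' >/dev/null; python3 e.py || exit
python3 -m jog '[[[0,0,0,0,0,0.015,0],[0,0,0,0,0,0.015,0],[0,0,0,0,0,0,0],[0,0,0,0,0,0,0],[0,0,0,0,0,0,0]]]' >/dev/null; python3 e.py || exit
python3 m.py
```

```text
knob 0.7199 E7 0.0426 Mz -0.024 t 17.30
knob 0.7499 E7 0.0167 Mz 0.019 t 17.80
knob 0.7799 E7 -0.0169 Mz -0.038 t 18.30
knob 0.8098 E7 -0.0513 Mz 0.042 t 18.80
Mz 0.025+-0.012 M [-1.56  1.04  0.02] F [-4.9 -6.7  8.7] knob 0.8098 E7 [-0.051 -0.051 -0.051 -0.051 -0.051 -0.051] 19.05
```

E7 has now dropped steadily at about 1.1 N m/rad since ~0.74 rad, and Mz has risen by ~0.1 N m. The knob is on its stop with roughly 0.1 N m on it, which is gentle, so I'll release and lift away.

```bash
python3 -m jog '[[[0,0,0,0,0,0,0],[0,0,0,0,0,0,0.4],[0,0,0,0,0,0,0.4],[0,0,0,0,0,0,0.4],[0,0,0,0,0,0,0.4]]]'
python3 -m jog '[[[0,0,-10,0,0,0,0.4],[0,0,-25,0,0,0,0.4],[0,0,-35,0,0,0,0.4],[0,0,-35,0,0,0,0.4],[0,0,-20,0,0,0,0.4]]]'
python3 -m jog '[[[0,0,0,0,0,0,0.4],[0,0,0,0,0,0,0.4],[0,0,0,0,0,0,0.4]]]' >/dev/null
python3 - <<'E'
from h import *
s,p=wcam("w7.png"); print(s["force"])
for c in("side","top"):
  q=bot.grab_frame(c)
  for d in bot.spot_point("cover_tab",q)[:3]: print(np.round(d["xyz"],3),d["conf"])
E
```

```text
clock: 19.6
position: [0.4414, 0.2455, 0.1324]
tool_rot: [3.141, 0.0, 2.65]
force: [0.1, -0.6, 1.0]
grip_width: 0.0336
finger_force: 0.0
clock: 20.1
position: [0.4417, 0.2453, 0.2602]
tool_rot: [3.139, 0.001, 2.649]
force: [-0.3, -1.3, -0.5]
grip_width: 0.0343
finger_force: 0.0
[-0.15079205 -0.81886478 -0.19539874]
[0.423 0.569 0.077] 0.7
[0.548 0.285 0.238] 0.6
[ 0.734 -0.122  0.073] 0.57
[0.55  0.285 0.239] 0.87
[0.42  0.568 0.075] 0.66
[ 0.74  -0.122  0.074] 0.58
```

View pics/w7.png

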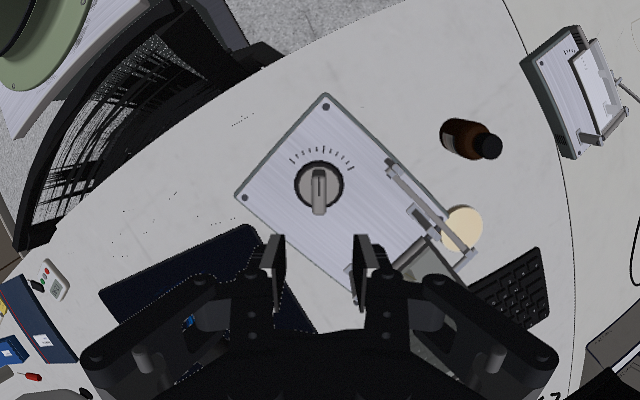

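The wrist view shows the knob turned (bar at (320,172)–(318,214), near 45° to the box) and the guard still standing on its strut. The bottles and the dish are undisturbed. Handing in.

```bash
python3 -c "
from workcell import bot
print(bot.job_done())"
```

```text
the job is handed in; nothing more can be done
None
```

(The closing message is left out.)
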